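# Load the lever tack-welding jig

## Robot

A 6-joint arm with a two-finger parallel gripper is mounted at the origin on a cart in front of the work surface, level with it; the furniture and walls round the work are solid. World frame = base frame: x ahead of the robot, y to its left, z up, the work surface at z = 0. Lengths are in m, angles in degrees, forces in N, time in s.
With the tool pointing down it reaches from about 0.35 to 0.875 m from the base axis. Payload 4.2 kg.
Tool frame: the origin (TCP) lies midway between the tips of the shut fingers; the grasp point (between the pads) lies 19 mm behind it; z points along the fingers, y is the direction in which the jaws open and shut (so a half turn about z gives the same grasp; the last joint's range is limited). The gripper opens to 87 mm and grips with 3 to 60 N. Pads are 19 mm wide; open, the fingers measure 117 mm over their backs; the gripper's body (75 mm by 190 mm) begins 51 mm behind the grasp point.
Start: joints at [89.989, 22.042, 0.453, 0, -68.411, -14.817], TCP at [0.16, 0.604, 0.223] pointing down, gripper open.
Joint ranges: [-179.83, 179.83], [-69.29, 118.12], [-61.27, 80.66], [-181.25, 117.63], [-171.15, -9.14], [-177.46, 177.46]. Speed limits (degrees/s): [159.86, 159.86, 180, 180, 180, 180].

## Interface

Orientations are given as a 3x3 rotation matrix whose columns are the frame's x, y, z axes.
In Python, from station import r gives the robot as it stands.
- The arm moves only by the tool servo_tool, never from a script. Its arguments are lists of equal length, an entry for each row: "slide": the shift along the world's x, y, z in units of 60 mm (1.0 is 60 mm), a list of three; "twist": the turn, a rotation vector about the world's x, y, z in units of 6 degrees (1.0 is 6 degrees), a list of three; "gripper": the closure, from 0 (fully open) to 1 (shut). In form: {"slide": [[x, y, z], ...], "twist": [[wx, wy, wz], ...], "gripper": [gripper, ...]}. A call has 1 to 12 rows; each row shifts and turns the commanded pose from where the row before left it; what a row does not reach is not made up. A row lasts 1/8 s, in which the tool goes at most 62.5 mm and 10.7 degrees, less where a joint would pass 70% of its speed; a pose out of reach is approached as far as the arm can. A call is refused whole if a number of a shift passes 1 or a number of a turn 1, either way. A call with a gripper value outside its range is refused whole. The fingers move at their own pace and stop on an object; the grip force is fixed at half the most. Time passes only in rows, so rows that do not move let the fingers close. It gives the time, the measured TCP pose, the force and the opening at its end, in the units of the state.
- r.sense(): the state, without advancing time (a new reading comes with each control period).
- r.capture(name): name is "scene" or "top"; returns a dict with "image" (420x560x3 uint8, blue, green, red), "intrinsics" (3x3 intrinsics, pixels), "R" (3x3) and "t" (3): a world point X has camera coordinates R X + t. Camera axes: x right, y down, z forward; pixel columns grow to the right and rows downward; lengths in m; the calibration is good to about 2 mm. A picture is of the moment at which its call begins. There is no depth.
- r.finish_job(): hands the job in, once; it reports no verdict.
The state is a dict: "time_s": time; "joints": joint angles; "joint_velocities": joint speeds; "effort": joint torques, N m; "tcp_pos": TCP position; "ee_rot": TCP orientation; "wrist_force": force on the tool from outside, world axes, zero at the start; "moment": the same for the moment, N m; "gripper_width": opening from 0.0 (shut) to 1.0 (fully open).
Only numpy, scipy, OpenCV 4.12 (cv2) and the standard library are available. Lean on these libraries where they do the work, as an engineer would, in place of code of your own. Each camera call takes 0.05 s, during which the arm holds its last target.

## Task

Load the sloping jig with the parts of one lever, ready for tack welding. Push the loose tube boss over the brass spigot until it sits fully home on the bed, then lay the loose flat arm on the bed so that it ends up flat, with its long edge along the rail and its square end against the boss, the drilled round end pointing away from the boss. Let go of both parts and leave the tools lying around where they are.

Things in the scene. Friction and masses are not known exactly. Their poses are not given: they have to be found in the camera images.
- bed: The jig's fixed grey steel bed, a plate 130 x 215 x 10 mm sloping 18 degrees. Origin on its top face at the spigot's axis; z square to the bed along the spigot, x and y lie in the bed and both climb: it falls towards -x and -y. It covers x -35..95, y -30..185 mm. The loaded arm is centred at x 0, y 74, z 6 mm, its long axis along y, its round end at +y.
- spigot_top (a point): Middle of the top of the brass spigot, 42 mm above the bed's origin on its z; axes as the bed's. The spigot is 27 mm in diameter up to 27 mm above the bed, then a tapered nose, 11 mm across at the top.
- rail_face (a point): Middle of the rail's locating face, at bed x -15, y 110, z 5 mm; axes as the bed's. The rail is 10 mm high (screw heads to 13.5 mm) and 14 mm wide, along y from y 38 to 181 mm; the face looks to +x, uphill. Bed and rail are waxed: a steel part let go on the bed uphill of rail and boss slides down by itself until they stop it. An arm that stops askew is seated by a light push.
- lip_face (a point): Middle of the face of the catch lip, at bed x 58, y 20, z 4 mm; axes as the bed's. The lip is 8 mm high (screw heads to 10.5 mm) and 12 mm wide and runs along x from x 23 to 93 mm; its face looks to +y, uphill, 1 mm above the line on which the boss stops the arm. It keeps an arm let go far from the rail from sliding past the boss.
- boss_mid (a point): Centre (half-way up) of the loose boss: a dark steel tube 60 mm long, 38 mm outside and 30 mm inside diameter, about 0.2 kg, standing upright on the table; z along its axis. Both ends are the same. It goes over the spigot with 1.5 mm play all round and sits on the bed, its centre then 30 mm above the bed. Not one of the two finished levers lying at the left.
- lever_arm_mid (a point): Centre (half-way up) of the loose arm: a bright steel flat bar 30 mm wide (x), 110 mm long (y), 12 mm thick (z), about 0.3 kg, lying flat on the table. Its end at -y is cut square, its end at +y is rounded and has a 13 mm hole.
- lever_arm_hole (a point): Centre of the arm's 13 mm hole, 40 mm from the arm's centre towards its round end.
- file: Flat file with red handle, 239 mm long (y), 26 wide, 27 high, lying loose at the front right; origin at the centre of its underside. To be left alone.
- punch: Round steel punch, 141 mm long (y), 18 mm thick, lying loose on the table behind the parts; origin at the centre of its underside. To be left alone.
Not all that is in view belongs to the job. Of the things like the part that bears lever_arm_mid, leave any that is brown; of the rest the larger one is meant.

How it is judged:
By the outcome, as a careful person would: the job done as asked, in the order asked, and still so for the second after the job is handed in, with the robot touching nothing.
It also fails if it takes over 58 s, if anything falls off the work surface, if the arm or the gripper's body presses on something with over 40 N, if the wrist force passes 120 N, or if a joint passes its speed limit or range.

## Working session

There is one attempt and no reset: what is moved stays moved. The work goes in short steps, Python scripts to look and compute and a tool call to move; the robot and the scene stay as the last step left them, time stands still between calls to the robot, and variables do not carry over. Pictures are saved under pics/ and viewed, and the job is handed in when it is done.

Besides the shell and the picture viewer there is one more tool, called after "Call:" as name(argument=value, ...), one argument or row to a line, values as JSON. servo_tool: Moves the arm, as the interface text tells. Its arguments: {"type":"object","properties":{"slide":{"type":"array","items":{"type":"array","items":{"type":"number"}}},"twist":{"type":"array","items":{"type":"array","items":{"type":"number"}}},"gripper":{"type":"array","items":{"type":"number"}}},"required":["slide","twist","gripper"]}

```bash
ls; mkdir -p pics; cat > h.py <<'E'
import numpy as np, cv2, pickle
from station import r
def snap(n,tag):
    c=r.capture(n); cv2.imwrite(f'pics/{tag}.png',c['image']); pickle.dump(c,open(f'pics/{tag}.pkl','wb')); return c
def load(tag): return pickle.load(open(f'pics/{tag}.pkl','rb'))
def ray(c,uv):
    K,R,t=[np.array(c[k],float) for k in('intrinsics','R','t')]
    d=R.T@np.linalg.solve(K,[uv[0],uv[1],1.]); return -R.T@t,d
def onz(c,uv,z):
    o,d=ray(c,uv); return o+d*(z-o[2])/d[2]
def proj(c,X):
    K,R,t=[np.array(c[k],float) for k in('intrinsics','R','t')]
    p=K@(R@np.array(X,float)+t); return p[:2]/p[2]
def tri(c1,u1,c2,u2):
    o1,d1=ray(c1,u1);o2,d2=ray(c2,u2)
    A=np.stack([d1,-d2],1); s=np.linalg.lstsq(A,o2-o1,rcond=None)[0]
    a=o1+d1*s[0];b=o2+d2*s[1]; return (a+b)/2,np.linalg.norm(a-b)
E
python3 - <<'E'
from h import *
np.set_printoptions(precision=3,suppress=True)
for n in('scene','top'):
    c=snap(n,n+'0'); print(n,-np.array(c['R']).T@np.array(c['t']),np.array(c['R'])[2],c['intrinsics'][0][0])
print(r.sense())
E
```

```text
pics
scene [-0.232 -0.486  0.924] [ 0.626  0.326 -0.709] 454.41761968683346
top [ 0.478 -0.102  0.935] [ 0.075 -0.014 -0.997] 400.5280574153511
{'time_s': 0.1, 'joints': array([ 89.988,  22.087,   0.39 ,  -0.025, -68.415, -14.814]), 'joint_velocities': array([-0.133, -0.072,  0.245,  0.113, -0.044,  0.076]), 'effort': array([  0.001, -39.169,  18.794,   4.232,   0.013,  -0.   ]), 'tcp_pos': array([0.16 , 0.604, 0.222]), 'ee_rot': array([[ 0.967, -0.256, -0.   ],
       [-0.256, -0.967, -0.002],
       [ 0.   ,  0.002, -1.   ]]), 'wrist_force': array([-0.283, -0.213, -0.667]), 'moment': array([ 0.021, -0.021,  0.027]), 'gripper_width': 1.0000956631170053}
```

View pics/scene0.png

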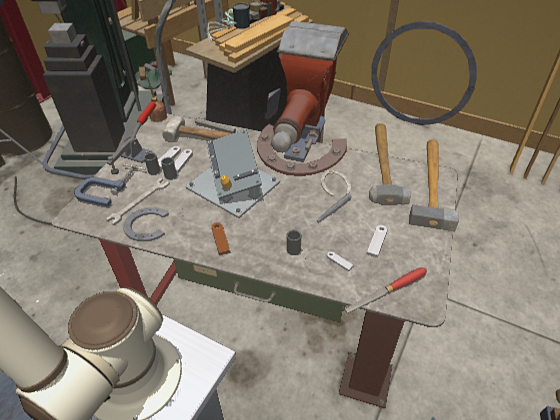

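View pics/top0.png

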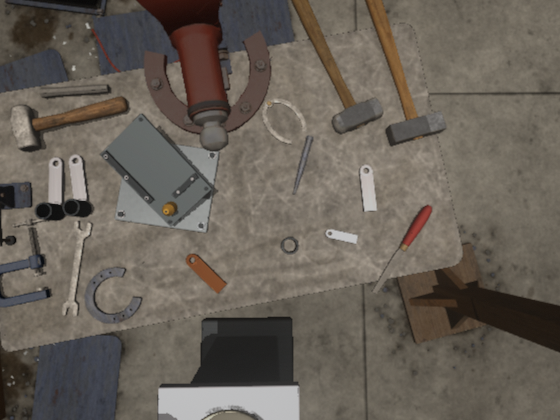

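The top view shows the boss at about (289,245). The larger bright arm is at (368,188), the small decoy at (341,237) and the brown one at (206,272). The jig's spigot is at (168,209). I'll zoom in next.

```bash
python3 - <<'E'
from h import *
t=load('top0')['image'];s=load('scene0')['image']
cv2.imwrite('pics/z1.png',cv2.resize(t[105:240,90:230],None,fx=4.3,fy=4.3,interpolation=cv2.INTER_CUBIC))
cv2.imwrite('pics/z2.png',cv2.resize(s[120:220,180:290],None,fx=6,fy=6,interpolation=cv2.INTER_CUBIC))
a=cv2.resize(t[155:260,270:395],None,fx=3.2,fy=3.2,interpolation=cv2.INTER_CUBIC)
b=cv2.resize(s[215:275,275:400],None,fx=3.2,fy=3.2,interpolation=cv2.INTER_CUBIC)
cv2.imwrite('pics/z3.png',np.vstack([a,b]))
E
```

```text
(no output)
```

View pics/z1.png

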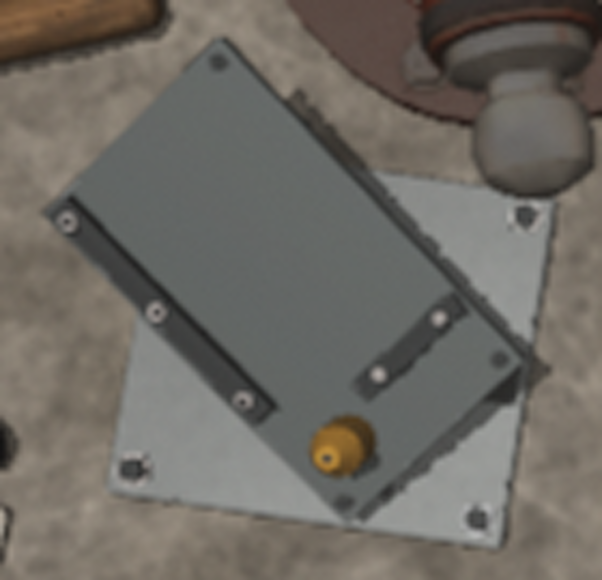

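View pics/z2.png

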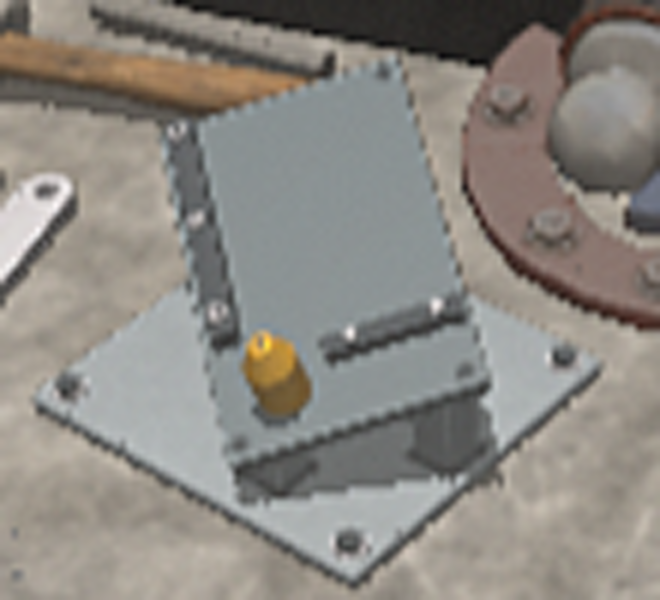

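View pics/z3.png

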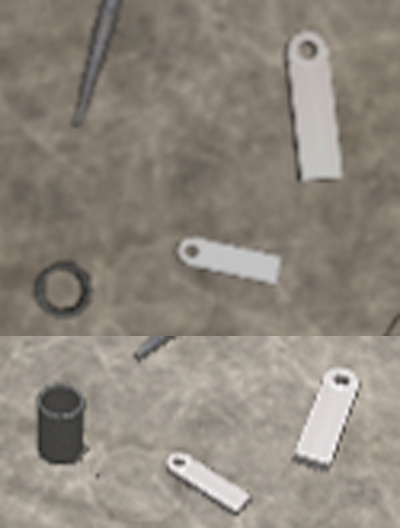

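```bash
cat > fit.py <<'E'
from h import *
from scipy.optimize import least_squares
from scipy.spatial.transform import Rotation as Ro
np.set_printoptions(precision=4,suppress=True)
T=load('top0');S=load('scene0')
P=np.array([[95,185,0],[-35,185,0],[-35,-30,0],[95,-30,0],[0,0,42]])/1e3
ut=np.array([[220,37],[45,213],[350,518],[525,360],[326,457]])/4.3+[90-.4,105-.4]
us=np.array([[398,60],[163,125],[235,465],[490,380],[262,343]])/6+[180-.4,120-.4]
for n,c,u in(('t',T,ut),('s',S,us)):
    g=cv2.cvtColor(c['image'],cv2.COLOR_BGR2GRAY)
    q=cv2.cornerSubPix(g,u.astype(np.float32).reshape(-1,1,2).copy(),(2,2),(-1,-1),(3,30,.01)).reshape(-1,2)
    print(n,np.round(q-u,2).tolist())
def Rb(p): return Ro.from_rotvec(p[:3]).as_matrix()
def res(p):
    R=Rb(p);o=[]
    for X,a,b in zip(P,ut,us):
        w=R@X+p[3:]
        o+=[*(proj(T,w)-a),*(proj(S,w)-b)]
    return np.array(o+[200*(R[2,2]-np.cos(np.radians(18)))*1])
tip,gap=tri(T,ut[4],S,us[4]); print('tip',tip,gap)
cs=[tri(T,a,S,b) for a,b in zip(ut,us)]
for c in cs: print(c)
best=min((least_squares(res,np.r_[Ro.from_euler('z',a,degrees=True).as_rotvec(),tip-[0,0,.04]]) for a in range(0,360,45)),key=lambda s:s.cost)
p=best.x;R=Rb(p)
print(best.cost,np.round(best.fun,2).tolist());print(R,p[3:],'tilt',np.degrees(np.arccos(R[2,2])))
print('tip',R@[0,0,.042]+p[3:])
np.savez('bed.npz',R=R,o=p[3:])
for n,c,o in(('top',T,(90,105)),('scene',S,(180,110))):
    k=5;im=cv2.resize(c['image'][o[1]:o[1]+115+20,o[0]:o[0]+140],None,fx=k,fy=k,interpolation=cv2.INTER_CUBIC)
    def d(A,col):
        q=np.array([(proj(c,R@(np.array(a)/1e3)+p[3:])-o+.5)*k for a in A]).astype(int)
        cv2.polylines(im,[q],True,col,1)
    d([[95,185,0],[-35,185,0],[-35,-30,0],[95,-30,0]],(0,0,255))
    d([[-15,38,10],[-15,181,10],[-29,181,10],[-29,38,10]],(0,255,0))
    d([[23,20,8],[93,20,8],[93,8,8],[23,8,8]],(255,255,0))
    an=np.radians(np.arange(0,360,15))
    d([[5.5*np.cos(a),5.5*np.sin(a),42] for a in an],(255,0,255)); d([[13.5*np.cos(a),13.5*np.sin(a),27] for a in an],(255,0,0))
    cv2.imwrite(f'pics/fit_{n}.png',im[:600])
E
python3 fit.py
```

```text
t [[0.81, -0.68], [-1.29, -0.13], [-0.0, -0.0], [0.0, -0.0], [0.0, 0.0]]
s [[0.0, 0.0], [-0.47, 0.89], [-0.66, 0.83], [0.4, 0.38], [-0.0, -0.0]]
tip [0.5415 0.1213 0.0879] 0.0022619696197953244
(array([0.7476, 0.1715, 0.1029]), np.float64(0.0018918557135898704))
(array([0.6647, 0.2633, 0.084 ]), np.float64(0.0015896445536589443))
(array([0.5133, 0.1239, 0.0317]), np.float64(0.001142790130754086))
(array([0.5914, 0.0278, 0.0643]), np.float64(0.0014597411703970993))
(array([0.5415, 0.1213, 0.0879]), np.float64(0.0022619696197953244))
3.272743618914547 [0.41, -0.62, -0.08, -0.99, -0.02, -0.24, -0.7, 1.26, -0.44, 0.7, -0.96, -0.08, 0.3, -0.36, -0.18, -0.01, 0.88, -0.39, -0.12, 0.11, -0.17]
[[ 0.6196  0.7219 -0.3081]
 [-0.7481  0.6619  0.0467]
 [ 0.2376  0.2016  0.9502]] [0.5548 0.1187 0.0473] tilt 18.15373490402633
tip [0.5418 0.1207 0.0872]
```

View pics/fit_top.png

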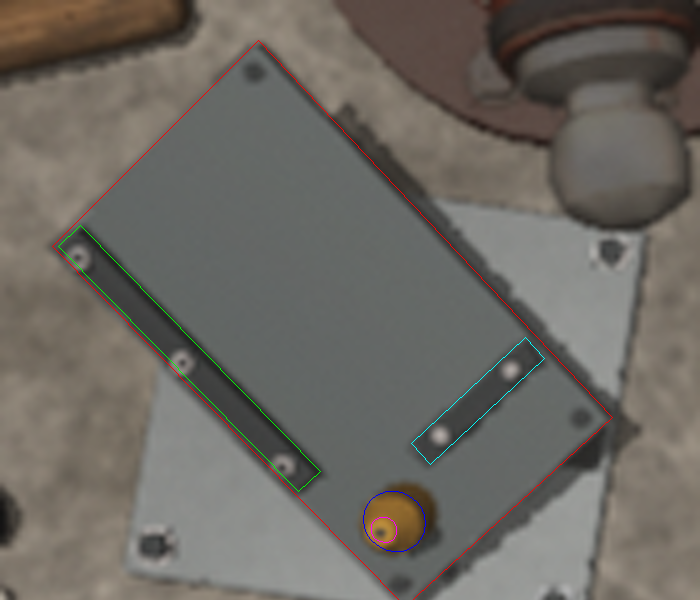

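View pics/fit_scene.png

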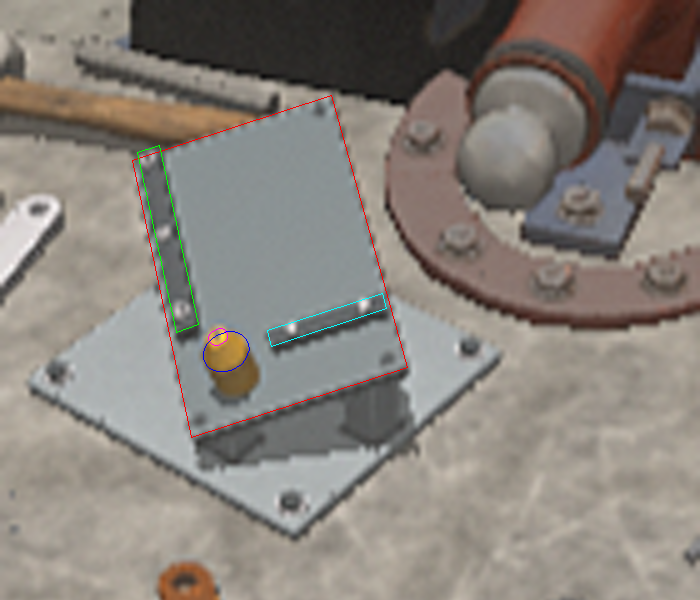

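The bed fit holds: the overlay matches both views to about 1 px, and the tilt comes out at 18.15°. Next are the boss and the arm.

```bash
cat > parts.py <<'E'
from h import *
np.set_printoptions(precision=4,suppress=True)
T=load('top0');S=load('scene0')
def comp(c,m,box):
    x0,y0,x1,y1=box; mm=np.zeros_like(m);mm[y0:y1,x0:x1]=m[y0:y1,x0:x1]
    n,l,st,ce=cv2.connectedComponentsWithStats(mm); k=1+np.argmax(st[1:,4]); return (l==k).astype(np.uint8),st[k]
for n,c,bx,bb in(('top',T,(350,155,390,220),(275,230,305,262)),('scene',S,(360,218,395,262),(280,225,308,260))):
    g=cv2.cvtColor(c['image'],cv2.COLOR_BGR2GRAY)
    m,st=comp(c,(g>165).astype(np.uint8)*1,bx); print(n,'arm area',st)
    cnt=max(cv2.findContours(m,0,1)[0],key=cv2.contourArea).reshape(-1,2)
    W=np.array([onz(c,u,.012)[:2] for u in cnt])*1000
    rect=cv2.minAreaRect(W.astype(np.float32)); print('arm rect mm',rect)
    b=cv2.boxPoints(rect); print(b)
    m,st=comp(c,(g<62).astype(np.uint8),bb); print('boss',st)
    cnt=max(cv2.findContours(m,0,1)[0],key=cv2.contourArea).reshape(-1,2)
    if n=='top':
        for z in(.06,):
            W=np.array([onz(c,u,z)[:2] for u in cnt])*1000; print('boss circ',cv2.minEnclosingCircle(W.astype(np.float32)))
            h=cv2.convexHull(cnt); print(cv2.fitEllipse(h) if len(h)>5 else h)
    else:
        ys,xs=np.nonzero(m); print('cent',xs.mean(),ys.mean(),onz(c,(xs.mean(),ys.mean()),.03))
E
python3 parts.py
python3 - <<'E'
from h import *
t=load('top0')['image'];s=load('scene0')['image']
a=cv2.resize(t[225:265,270:310],None,fx=10,fy=10,interpolation=cv2.INTER_NEAREST)
b=cv2.resize(s[222:262,274:314],None,fx=10,fy=10,interpolation=cv2.INTER_NEAREST)
cv2.imwrite('pics/z4.png',np.hstack([a,b]))
E
```

```text
top arm area [361 165  16  46 478]
arm rect mm ((597.0563354492188, -326.353759765625), (105.3238296508789, 27.785064697265625), 4.177150726318359)
[[ 543.5223 -316.334 ]
 [ 545.5463 -344.0453]
 [ 650.5903 -336.3735]
 [ 648.5664 -308.6622]]
boss [290 240   7  13  18]
boss circ ((463.6768493652344, -145.580078125), 13.727459907531738)
((291.41070556640625, 245.73202514648438), (9.264617919921875, 12.912028312683105), 10.634778022766113)
scene arm area [360 218  35  38 688]
arm rect mm ((602.0911865234375, -324.80859375), (141.53860473632812, 92.96954345703125), 21.278156280517578)
[[ 519.2771 -307.1746]
 [ 553.0154 -393.8064]
 [ 684.9053 -342.4426]
 [ 651.167  -255.8108]]
boss [287 238   9  17  25]
cent 288.6 247.2 [ 0.4422 -0.139   0.03  ]
```

View pics/z4.png

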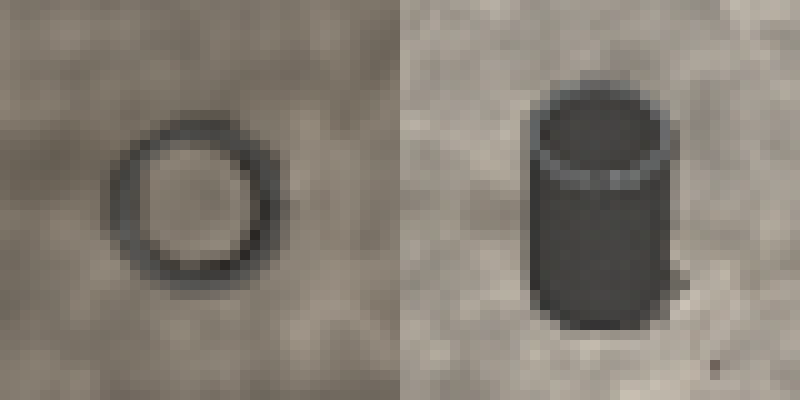

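```bash
python3 - <<'E'
from h import *
np.set_printoptions(precision=4,suppress=True)
T=load('top0');S=load('scene0')
print('boss rim',tri(T,(289,244.8),S,(293.7,234.6)),onz(T,(289,244.8),.06),onz(S,(293.7,234.6),.06))
t=T['image'];s=S['image']
a=cv2.resize(t[158:218,350:390],None,fx=10,fy=10,interpolation=cv2.INTER_NEAREST)
b=cv2.resize(s[218:278,358:398],None,fx=10,fy=10,interpolation=cv2.INTER_NEAREST)
cv2.imwrite('pics/z5.png',np.hstack([a,b]))
for th in(185,195,205,215):
  for n,c,(x0,y0,x1,y1) in(('t',T,(350,155,390,220)),('s',S,(360,218,395,262))):
    g=cv2.cvtColor(c['image'],cv2.COLOR_BGR2GRAY);m=np.zeros_like(g);m[y0:y1,x0:x1]=g[y0:y1,x0:x1]>th
    cnt=max(cv2.findContours(m,0,1)[0],key=cv2.contourArea).reshape(-1,2)
    W=np.array([onz(c,u,.012)[:2] for u in cnt])*1000
    print(th,n,cv2.minAreaRect(W.astype(np.float32)))
E
```

```text
boss rim (array([ 0.4666, -0.14  ,  0.0549]), np.float64(0.0015731531980008274)) [ 0.4663 -0.1391  0.06  ] [ 0.4629 -0.1427  0.06  ]
185 t ((592.2173461914062, -326.5482177734375), (94.20394897460938, 25.997020721435547), 4.453329563140869)
185 s ((593.8976440429688, -322.6085205078125), (107.0084457397461, 40.592079162597656), 5.928215026855469)Traceback (most recent call last):
  File "<stdin>", line 12, in <module>
ValueError: max() iterable argument is empty
```

View pics/z5.png

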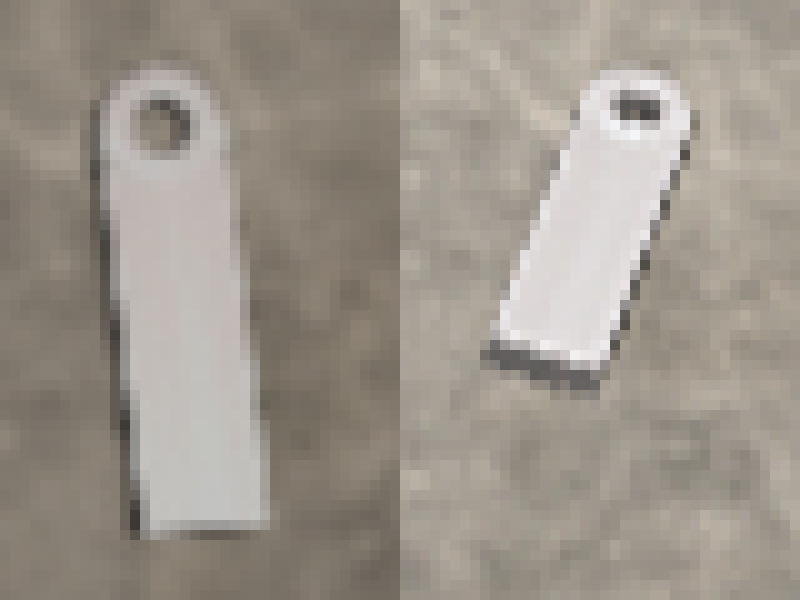

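```bash
python3 - <<'E'
from h import *
np.set_printoptions(precision=4,suppress=True)
T=load('top0');S=load('scene0')
for z,a,b in((.012,(365.8,170),(381.1,228)),(.012,(370,210.8),(372.5,252.3))):
    print(onz(T,a,z),onz(S,b,z),tri(T,a,S,b))
E
```

```text
[ 0.6377 -0.3228  0.012 ] [ 0.6347 -0.3237  0.012 ] (array([ 0.6381, -0.3233,  0.0087]), np.float64(0.0005498743988839175))
[ 0.5421 -0.3299  0.012 ] [ 0.5424 -0.3328  0.012 ] (array([ 0.5428, -0.3315,  0.0105]), np.float64(0.002625573344356378))
```

```bash
python3 - <<'E'
from h import *
np.set_printoptions(precision=4,suppress=True)
T=load('top0');S=load('scene0')
for n,a,b in(('ball',(213,135),(284,138)),('collar',(207,103),(297,105)),):
    print(n,tri(T,a,S,b))
t=T['image'];s=S['image']
a=cv2.resize(t[0:150,140:280],(400,428));b=cv2.resize(s[20:180,250:360],(294,428))
cv2.imwrite('pics/z6.png',np.hstack([a,b]))
B=np.load('bed.npz');R,o=B['R'],B['o']
for x,y in((28,84),(125,84),(125,47),(-67,84)):
    for z in (0,71): print((x,y,z),R@(np.array([x,y,z])/1e3)+o)
E
```

```text
ball (array([0.6838, 0.0071, 0.168 ]), np.float64(0.007866108642851628))
collar (array([ 0.7206, -0.0034,  0.2567]), np.float64(0.025482722103820785))
(28, 84, 0) [0.6327 0.1534 0.0709]
(28, 84, 71) [0.6109 0.1567 0.1384]
(125, 84, 0) [0.6929 0.0808 0.094 ]
(125, 84, 71) [0.671  0.0841 0.1614]
(125, 47, 0) [0.6661 0.0563 0.0865]
(125, 47, 71) [0.6443 0.0596 0.154 ]
(-67, 84, 0) [0.5739 0.2245 0.0483]
(-67, 84, 71) [0.552  0.2278 0.1158]
```

View pics/z6.png

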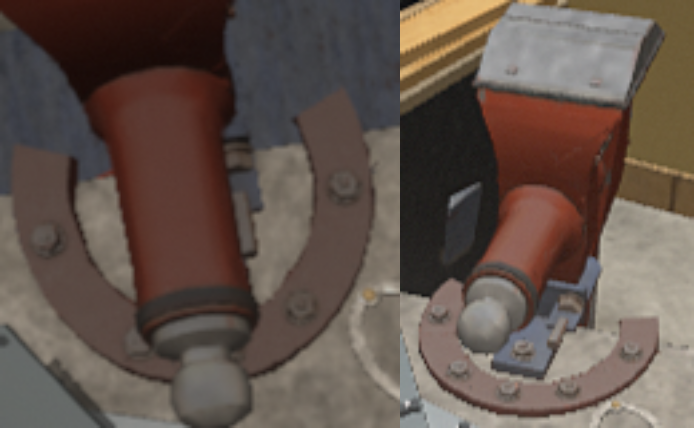

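Call:
servo_tool(
  slide=[
    [0.62, -0.63, 0],
    [0.62, -0.63, 0],
    [0.62, -0.63, 0],
    [0.62, -0.63, 0],
    [0.62, -0.63, 0],
    [0.62, -0.63, 0],
    [0.62, -0.63, 0],
    [0.62, -0.63, 0],
    [0, -0.8, 0],
    [0, -0.8, 0],
    [0, -0.8, 0],
    [0, -0.8, 0],
  ],
  twist=[
    [0, 0, 0],
    [0, 0, 0],
    [0, 0, 0],
    [0, 0, 0],
    [0, 0, 0],
    [0, 0, 0],
    [0, 0, 0],
    [0, 0, 0],
    [0, 0, 0],
    [0, 0, 0],
    [0, 0, 0],
    [0, 0, 0],
  ],
  gripper=[0, 0, 0, 0, 0, 0, 0, 0, 0, 0, 0, 0],
)

```text
time_s: 1.6
tcp_pos: [0.4571, 0.1081, 0.2223]
ee_rot: [[0.967, -0.256, -0.001], [-0.256, -0.967, -0.0], [-0.0, 0.0, -1.0]]
wrist_force: [0.2, -1.5, 0.6]
gripper_width: 1.001
```

Call:
servo_tool(
  slide=[
    [0.02, -0.8, 0],
    [0.02, -0.8, -0.2],
    [0.02, -0.8, -0.4],
    [0.02, -0.8, -0.6],
    [0.02, -0.8, -0.5],
    [0.02, -0.15, -0.3],
    [0, 0, 0],
    [0, 0, 0],
  ],
  twist=[
    [0, 0, 0],
    [0, 0, 0],
    [0, 0, 0],
    [0, 0, 0],
    [0, 0, 0],
    [0, 0, 0],
    [0, 0, 0],
    [0, 0, 0],
  ],
  gripper=[0, 0, 0, 0, 0, 0, 0, 0],
)

```text
time_s: 2.6
tcp_pos: [0.4653, -0.1389, 0.1032]
ee_rot: [[0.967, -0.255, 0.001], [-0.255, -0.967, -0.0], [0.001, -0.0, -1.0]]
wrist_force: [0.7, 0.8, 0.4]
gripper_width: 0.999
```

```bash
python3 - <<'E'
from h import *
a=snap('top','top1')['image'][180:300,220:360];b=snap('scene','scene1')['image'][140:270,230:350]
cv2.imwrite('pics/z7.png',np.hstack([cv2.resize(a,(400,343)),cv2.resize(b,(316,343))]))
E
```

```text
(no output)
```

View pics/z7.png

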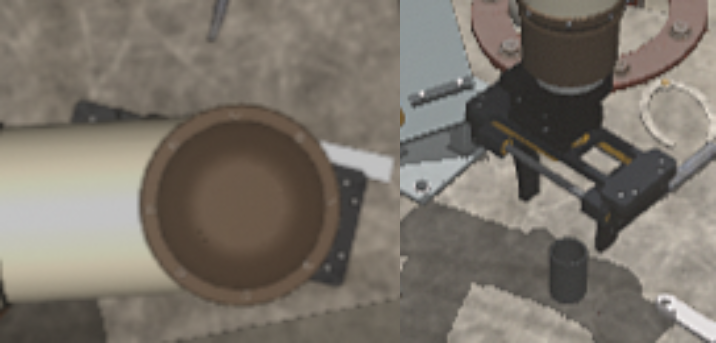

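The gripper stands over the boss with the fingers either side of it. I'll lower it and close.

Call:
servo_tool(
  slide=[
    [0, -0.03, -0.4],
    [0, 0, -0.4],
    [0, 0, -0.3],
    [0, 0, -0.2],
    [0, 0, 0],
    [0, 0, 0],
    [0, 0, 0],
    [0, 0, 0],
    [0, 0, 0],
    [0, 0, 0],
  ],
  twist=[
    [0, 0, 0],
    [0, 0, 0],
    [0, 0, 0],
    [0, 0, 0],
    [0, 0, 0],
    [0, 0, 0],
    [0, 0, 0],
    [0, 0, 0],
    [0, 0, 0],
    [0, 0, 0],
  ],
  gripper=[0, 0, 0, 0, 0, 1, 1, 1, 1, 1],
)

```text
time_s: 3.95
tcp_pos: [0.4647, -0.1411, 0.0246]
ee_rot: [[0.967, -0.256, 0.0], [-0.256, -0.967, 0.0], [0.0, -0.0, -1.0]]
wrist_force: [0.5, 0.5, 0.2]
gripper_width: 0.516
```

```bash
python3 - <<'E'
from h import *
b=snap('scene','scene2')['image'][200:270,250:350]
cv2.imwrite('pics/z8.png',cv2.resize(b,(600,420),interpolation=cv2.INTER_CUBIC))
s=r.sense();print(s['gripper_width'],s['tcp_pos'],s['wrist_force'])
E
```

```text
0.47301981943952665 [ 0.46472013 -0.14106366  0.02458379] [ 0.04921208 -0.26635556  0.56747538]
```

View pics/z8.png

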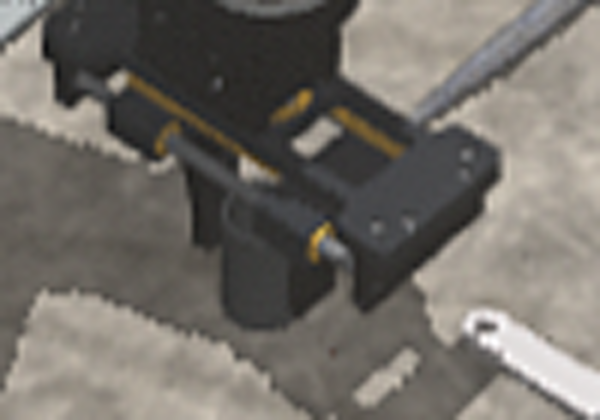

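Call:
servo_tool(
  slide=[
    [0, 0, 0],
    [0, 0, 0],
    [0, 0, 0],
    [0, 0, 0.1],
    [0, 0, 0.5],
    [0, 0, 0.8],
    [0, 0, 0.8],
    [0, 0.5, 0.5],
    [0.1, 0.8, 0],
    [0.1, 0.8, 0],
    [0.1, 0.8, 0],
    [0, 0, 0],
  ],
  twist=[
    [0, 0, 0],
    [0, 0, 0],
    [0, 0, 0],
    [0, 0, 0],
    [0, 0, 0],
    [0, 0, 0],
    [0, 0, 0],
    [-0.11, -0.75, 0],
    [-0.11, -0.75, 0],
    [-0.11, -0.75, 0],
    [-0.12, -0.74, 0],
    [0, 0, 0],
  ],
  gripper=[1, 1, 1, 1, 1, 1, 1, 1, 1, 1, 1, 1],
)

```text
time_s: 5.5
tcp_pos: [0.4806, 0.0348, 0.1857]
ee_rot: [[0.92, -0.245, 0.306], [-0.242, -0.969, -0.046], [0.308, -0.032, -0.951]]
wrist_force: [-1.0, -0.1, -2.7]
gripper_width: 0.4
```

```bash
python3 - <<'E'
from h import *
np.set_printoptions(precision=4,suppress=True)
s=r.sense();print(s['gripper_width'],s['tcp_pos'],s['wrist_force'],s['joints']);print(s['ee_rot'])
B=np.load('bed.npz');R,o=B['R'],B['o'];print('angle err',s['ee_rot'][:,2]+R[:,2])
for h in(.082,.0246):
    p=o+R[:,2]*h; print(h,p,(p-s['tcp_pos'])/.06)
E
```

```text
0.3995450775498643 [0.4806 0.0348 0.1857] [-0.9766 -0.0544 -2.6728] [ 29.8608   1.4574 -41.6423  20.0189 -34.2181  30.3113]
[[ 0.9199 -0.2447  0.3064]
 [-0.2424 -0.9691 -0.0461]
 [ 0.3082 -0.0319 -0.9508]]
angle err [-0.0017  0.0006 -0.0006]
0.082 [0.5295 0.1226 0.1252] [ 0.8146  1.4632 -1.0071]
0.0246 [0.5472 0.1199 0.0707] [ 1.1093  1.4185 -1.9161]
```

```bash
python3 - <<'E'
from h import *
c=snap('scene','scene3');t=snap('top','top3')
p=r.sense()['tcp_pos'];print(proj(c,p),proj(t,p))
u=proj(c,p).astype(int)
b=c['image'][u[1]-45:u[1]+45,u[0]-50:u[0]+50]
cv2.imwrite('pics/z9.png',cv2.resize(b,(660,594),interpolation=cv2.INTER_CUBIC))
E
```

```text
[235.40231164 171.5861943 ] [199.32543743 238.42065864]
```

View pics/z9.png

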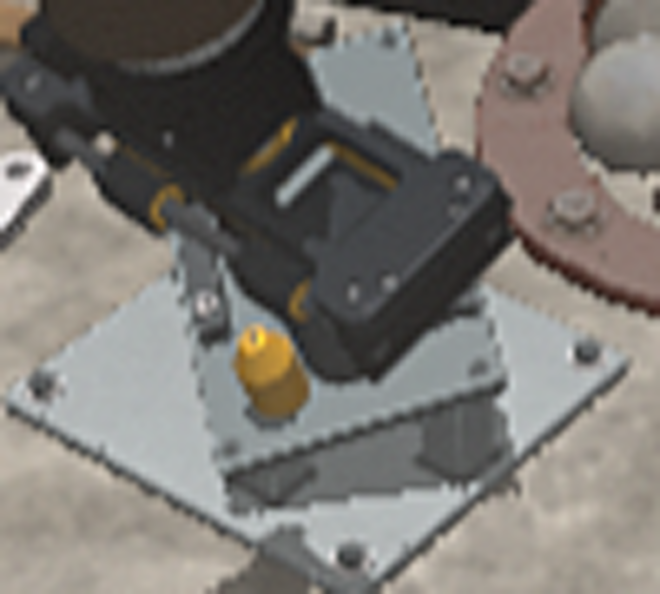

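```bash
python3 - <<'E'
from h import *
c=load('scene3');s=r.sense();p=s['tcp_pos'];E=s['ee_rot']
im=np.clip(c['image'].astype(float)*2.2,0,255).astype(np.uint8)
x0,y0,k=205,140,8
b=cv2.resize(im[y0:y0+70,x0:x0+75],None,fx=k,fy=k,interpolation=cv2.INTER_CUBIC)
an=np.radians(np.arange(0,360,10))
for h,col in((.0246,(0,0,255)),(-.0354,(0,255,0))):
    q=np.array([(proj(c,p+E@[.019*np.cos(a),.019*np.sin(a),h])-[x0,y0]+.5)*k for a in an]).astype(int); cv2.polylines(b,[q],True,col,1)
cv2.imwrite('pics/z10.png',b)
E
```

```text
(no output)
```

View pics/z10.png

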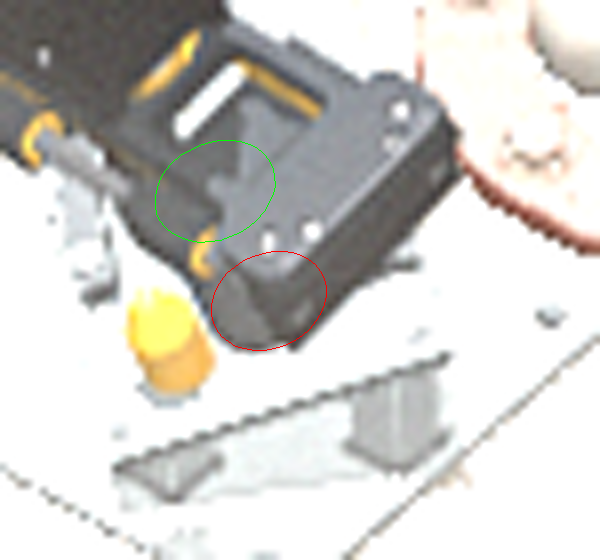

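Call:
servo_tool(
  slide=[
    [0.4, 0.73, -0.1],
    [0.4, 0.73, -0.2],
    [0.01, 0, -0.4],
    [0, 0, -0.3],
    [0, 0, 0],
    [0, 0, 0],
  ],
  twist=[
    [0, 0, 0],
    [0, 0, 0],
    [0, 0, 0],
    [0, 0, 0],
    [0, 0, 0],
    [0, 0, 0],
  ],
  gripper=[1, 1, 1, 1, 1, 1],
)

```text
time_s: 6.35
tcp_pos: [0.5323, 0.1201, 0.1274]
ee_rot: [[0.917, -0.252, 0.309], [-0.25, -0.967, -0.046], [0.31, -0.035, -0.95]]
wrist_force: [0.4, 0.1, -3.0]
gripper_width: 0.399
```

```bash
cat > chk.py <<'E'
from h import *
import sys
np.set_printoptions(precision=4,suppress=True)
tag=sys.argv[1];h0=float(sys.argv[2])
c=snap('scene',tag);s=r.sense();p=s['tcp_pos'];E=s['ee_rot']
B=np.load('bed.npz');R,o=B['R'],B['o']
print('tcp in bed mm',R.T@(p-o)*1e3,'F',s['wrist_force'],s['gripper_width'],s['time_s'],'ang',np.degrees(R.T@E[:,2])[:2])
im=np.clip(c['image'].astype(float)*1.5,0,255).astype(np.uint8)
x0,y0,k=185,135,8
b=cv2.resize(im[y0:y0+70,x0:x0+85],None,fx=k,fy=k,interpolation=cv2.INTER_CUBIC)
an=np.radians(np.arange(0,360,10))
q=np.array([(proj(c,p+E@[.019*np.cos(a),.019*np.sin(a),h0])-[x0,y0]+.5)*k for a in an]).astype(int); cv2.polylines(b,[q],True,(0,0,255),1)
cv2.imwrite(f'pics/{tag}z.png',b)
E
python3 chk.py i1 .0246
```

```text
tcp in bed mm [ 3.9901  1.1043 83.3831] F [-0.4521  0.076  -2.2166] 0.39840993128040686 6.4 ang [0.0165 0.1134]
```

View pics/i1z.png

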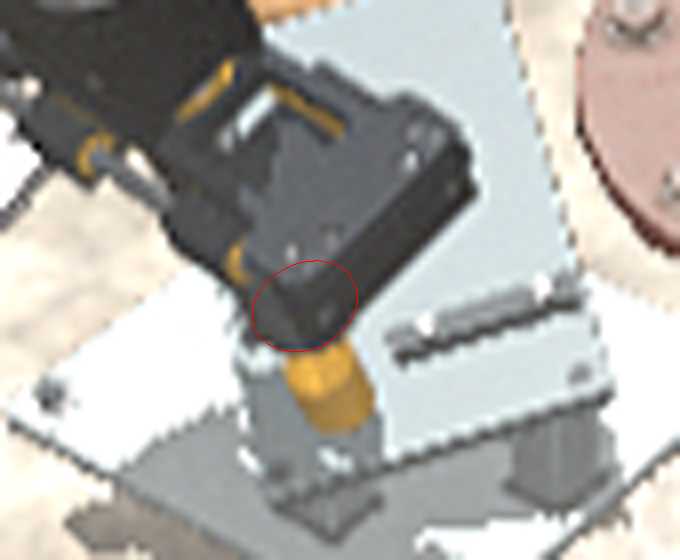

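Call:
servo_tool(
  slide=[
    [-0.055, 0.038, -0.02],
    [0, 0, 0],
    [0.045, -0.007, -0.14],
    [0.045, -0.007, -0.14],
    [0.045, -0.007, -0.14],
    [0.03, -0.005, -0.095],
    [0, 0, 0],
    [0, 0, 0],
  ],
  twist=[
    [0, 0, 0],
    [0, 0, 0],
    [0, 0, 0],
    [0, 0, 0],
    [0, 0, 0],
    [0, 0, 0],
    [0, 0, 0],
    [0, 0, 0],
  ],
  gripper=[1, 1, 1, 1, 1, 1, 1, 1],
)

```text
time_s: 7.4
tcp_pos: [0.538, 0.1212, 0.0945]
ee_rot: [[0.918, -0.251, 0.308], [-0.249, -0.967, -0.046], [0.31, -0.034, -0.95]]
wrist_force: [1.5, -1.2, -2.1]
gripper_width: 0.4
```

```bash
python3 chk.py i2 .0246
```

```text
tcp in bed mm [-1.0347 -0.8857 50.2026] F [ 1.9482 -0.7027 -2.2587] 0.4021234647205776 7.45 ang [-0.0137  0.0165]
```

View pics/i2z.png

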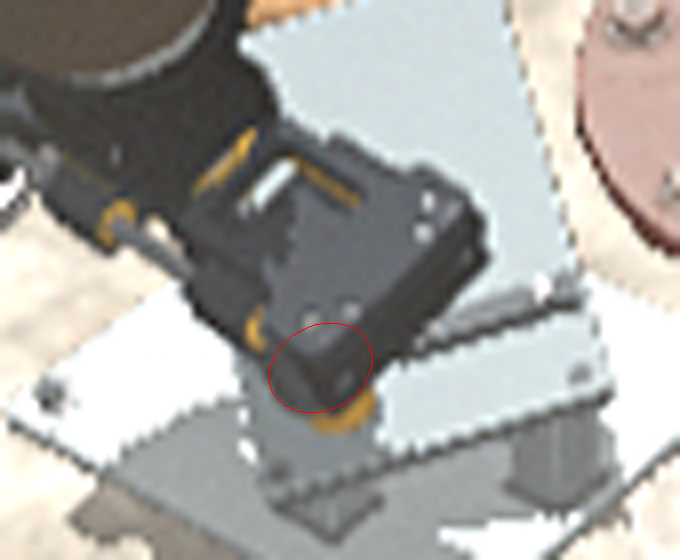

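Call:
servo_tool(
  slide=[
    [0.02, -0.003, 0.007],
    [0.026, -0.004, -0.08],
    [0.026, -0.004, -0.08],
    [0.026, -0.004, -0.08],
    [0.026, -0.004, -0.08],
    [0, 0, 0],
  ],
  twist=[
    [0, 0, 0],
    [0, 0, 0],
    [0, 0, 0],
    [0, 0, 0],
    [0, 0, 0],
    [0, 0, 0],
  ],
  gripper=[1, 1, 1, 1, 1, 1],
)

```text
time_s: 8.2
tcp_pos: [0.545, 0.1196, 0.075]
ee_rot: [[0.918, -0.251, 0.307], [-0.248, -0.967, -0.047], [0.309, -0.033, -0.951]]
wrist_force: [-0.7, -0.4, -2.4]
gripper_width: 0.4
```

```bash
python3 chk.py i3 .0246
```

```text
tcp in bed mm [-0.1059 -0.7353 29.4906] F [-0.2622  0.4029 -2.5907] 0.4001348375198447 8.25 ang [-0.0311 -0.0575]
```

Call:
servo_tool(
  slide=[
    [0.015, -0.002, -0.04],
    [0.01, -0.001, -0.03],
    [0.005, -0.001, -0.016],
    [0, 0, 0],
  ],
  twist=[
    [0, 0, 0],
    [0, 0, 0],
    [0, 0, 0],
    [0, 0, 0],
  ],
  gripper=[1, 1, 1, 1],
)

```text
time_s: 8.75
tcp_pos: [0.5481, 0.1199, 0.0737]
ee_rot: [[0.916, -0.25, 0.313], [-0.248, -0.968, -0.046], [0.314, -0.035, -0.949]]
wrist_force: [-11.5, -1.7, 18.7]
gripper_width: 0.401
```

```bash
python3 chk.py i4 .0246
```

```text
tcp in bed mm [ 1.2592  1.2275 27.2206] F [-10.5035  -0.378   18.2825] 0.39589365135404014 8.8 ang [0.1717 0.2188]
```

View pics/i4z.png

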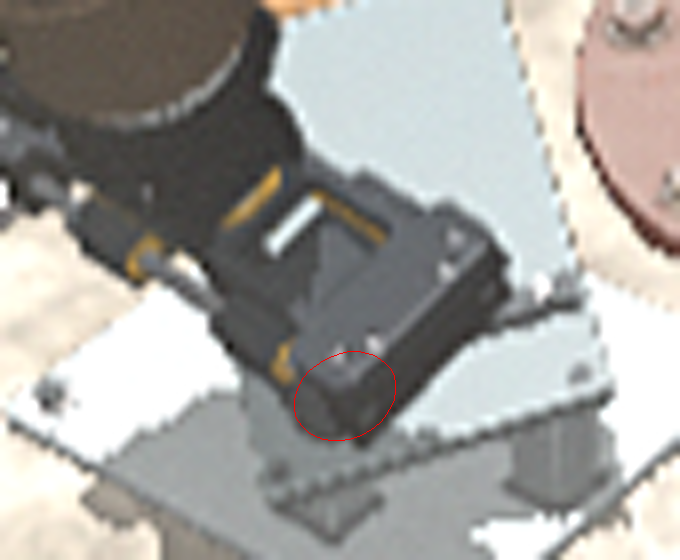

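Call:
servo_tool(
  slide=[
    [0, 0, 0],
    [0, 0, 0],
    [0, 0, 0],
    [0, 0, 0],
    [0, 0, 0],
    [0, 0, 0],
    [-0.03, 0.005, 0.1],
    [-0.09, 0.014, 0.28],
    [-0.2, 0.03, 0.6],
    [-0.25, 0.03, 0.7],
    [-0.3, -0.7, 0.6],
    [0, -0.8, 0.2],
  ],
  twist=[
    [0, 0, 0],
    [0, 0, 0],
    [0, 0, 0],
    [0, 0, 0],
    [0, 0, 0],
    [0, 0, 0],
    [0, 0, 0],
    [0, 0, 0],
    [0, 0, 0],
    [0, 0, 0],
    [0.1, 0.75, 0],
    [0.1, 0.75, 0],
  ],
  gripper=[0, 0, 0, 0, 0, 0, 0, 0, 0, 0, 0, 0],
)

```text
time_s: 10.3
tcp_pos: [0.4949, 0.0357, 0.2226]
ee_rot: [[0.955, -0.25, 0.158], [-0.249, -0.968, -0.021], [0.159, -0.019, -0.987]]
wrist_force: [1.4, -0.1, -1.5]
gripper_width: 0.999
```

Call:
servo_tool(
  slide=[
    [0, -0.9, 0],
    [0, -0.9, 0],
    [0, -0.9, 0],
  ],
  twist=[
    [0.12, 0.75, 0],
    [0.12, 0.74, 0],
    [0, 0, 0],
  ],
  gripper=[0, 0, 0],
)

```text
time_s: 10.68
tcp_pos: [0.496, -0.1292, 0.2192]
ee_rot: [[0.967, -0.256, 0.0], [-0.256, -0.967, -0.0], [0.0, 0.0, -1.0]]
wrist_force: [0.8, -0.2, 0.8]
gripper_width: 1.002
```

```bash
cat > chk2.py <<'E'
from h import *
import sys
np.set_printoptions(precision=4,suppress=True)
tag=sys.argv[1]
s=r.sense();print(s['tcp_pos'],s['time_s'],s['joints']);print(s['ee_rot'])
B=np.load('bed.npz');R,o=B['R'],B['o']
an=np.radians(np.arange(0,360,10));ims=[]
for n,x0,y0 in(('scene',190,125),('top',95,110)):
    c=snap(n,tag+n);k=5
    b=cv2.resize(c['image'][y0:y0+115,x0:x0+ (75 if n=='scene' else 85)],None,fx=k,fy=k,interpolation=cv2.INTER_CUBIC)
    def d(A,col):
        q=np.array([(proj(c,R@(np.array(a)/1e3)+o)-[x0,y0]+.5)*k for a in A]).astype(int); cv2.polylines(b,[q],True,col,1)
    for h,col in((0,(0,0,255)),(60,(0,255,0))): d([[19*np.cos(a),19*np.sin(a),h] for a in an],col)
    if len(sys.argv)>2: d([[-15,19,12],[15,19,12],[15,129,12],[-15,129,12]],(255,0,255))
    ims.append(b)
cv2.imwrite(f'pics/{tag}.png',np.hstack(ims))
E
python3 chk2.py b1
```

```text
[ 0.496  -0.1292  0.2192] 10.675 [  3.5843  11.2104 -15.428    0.0296 -63.3502  71.5816]
[[ 0.9667 -0.2558  0.0002]
 [-0.2558 -0.9667 -0.0004]
 [ 0.0003  0.0004 -1.    ]]
```

View pics/b1.png

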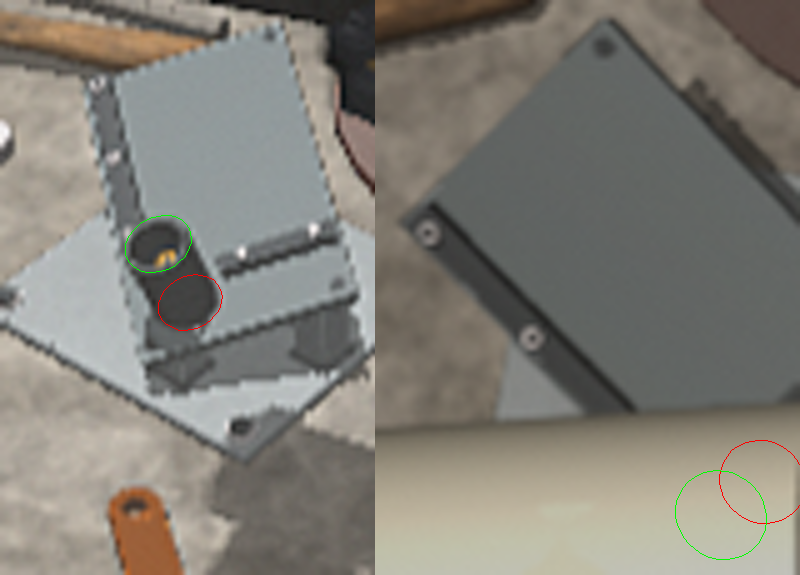

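The boss is on the spigot, and its rim and base match the predicted seated outline (rim near (160,245) in the crop). Now for the arm.

Call:
servo_tool(
  slide=[
    [0.3, -0.66, 0],
    [0.34, -0.66, -0.2],
    [0.34, -0.66, -0.4],
    [0.34, -0.66, -0.5],
    [0.34, -0.65, -0.5],
    [0.02, 0, -0.3],
    [0, 0, 0],
    [0, 0, 0],
  ],
  twist=[
    [0, 0, 0.8],
    [0, 0, 0.8],
    [0, 0, 0.8],
    [0, 0, 0.82],
    [0, 0, 0],
    [0, 0, 0],
    [0, 0, 0],
    [0, 0, 0],
  ],
  gripper=[0, 0, 0, 0, 0, 0, 0, 0],
)

```text
time_s: 11.78
tcp_pos: [0.5963, -0.3239, 0.1069]
ee_rot: [[0.997, 0.081, 0.002], [0.081, -0.997, -0.002], [0.002, 0.002, -1.0]]
wrist_force: [-0.4, -0.2, -0.6]
gripper_width: 0.997
```

```bash
python3 chk2.py b2; python3 - <<'E'
from h import *
c=load('b2scene');t=load('b2top')
im=[]
for c,x0,y0 in((c,320,170),(t,320,140)):
    im.append(cv2.resize(c['image'][y0:y0+100,x0:x0+100],(390,390),interpolation=cv2.INTER_CUBIC))
cv2.imwrite('pics/a1.png',np.hstack(im))
E
```

```text
[ 0.5963 -0.3239  0.1069] 11.775 [-14.8575  32.2877   0.0484   0.0756 -57.6193 109.437 ]
[[ 0.9967  0.0805  0.0021]
 [ 0.0805 -0.9967 -0.0017]
 [ 0.002   0.0019 -1.    ]]
```

View pics/b2.png

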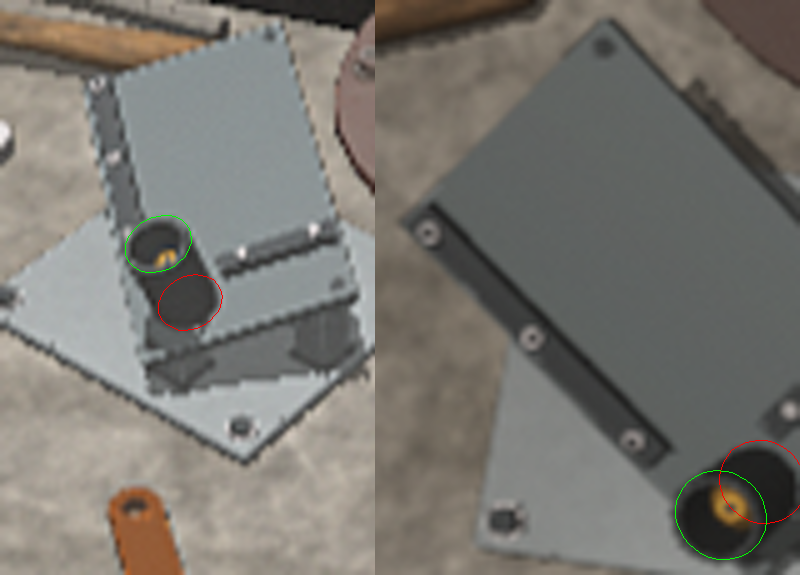

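View pics/a1.png

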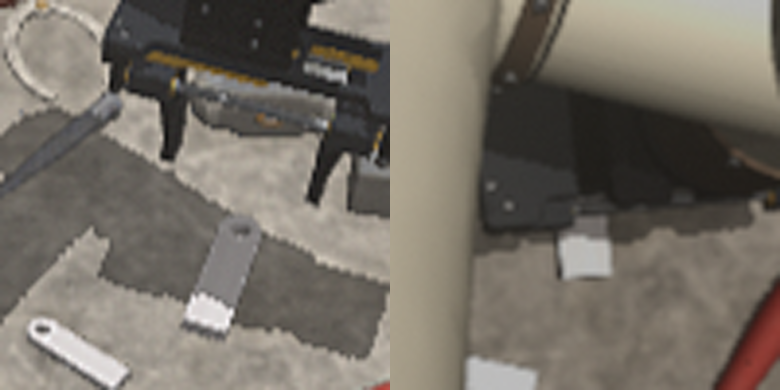

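Call:
servo_tool(
  slide=[
    [0.01, -0.04, -0.5],
    [0, 0, -0.5],
    [0, 0, -0.4],
    [0, 0, -0.2],
    [0, 0, -0.1],
    [0, 0, 0],
  ],
  twist=[
    [0, 0, 0],
    [0, 0, 0],
    [0, 0, 0],
    [0, 0, 0],
    [0, 0, 0],
    [0, 0, 0],
  ],
  gripper=[0, 0, 0, 0, 0, 0],
)

```text
time_s: 12.62
tcp_pos: [0.5968, -0.3272, 0.004]
ee_rot: [[0.997, 0.079, 0.001], [0.079, -0.997, -0.001], [0.001, 0.001, -1.0]]
wrist_force: [0.4, -0.5, -0.9]
gripper_width: 1.001
```

Call:
servo_tool(
  slide=[
    [0, 0, 0],
    [0, 0, 0],
    [0, 0, 0],
    [0, 0, 0],
    [0, 0, 0],
    [0, 0, 0],
    [0, 0, 0],
    [0, 0, 0],
    [0, 0, 0],
    [0, 0, 0],
  ],
  twist=[
    [0, 0, 0],
    [0, 0, 0],
    [0, 0, 0],
    [0, 0, 0],
    [0, 0, 0],
    [0, 0, 0],
    [0, 0, 0],
    [0, 0, 0],
    [0, 0, 0],
    [0, 0, 0],
  ],
  gripper=[1, 1, 1, 1, 1, 1, 1, 1, 1, 1],
)

```text
time_s: 13.88
tcp_pos: [0.5963, -0.3271, 0.0033]
ee_rot: [[0.997, 0.079, 0.0], [0.079, -0.997, -0.001], [0.0, 0.001, -1.0]]
wrist_force: [-0.0, -0.3, -0.1]
gripper_width: 0.338
```

Call:
servo_tool(
  slide=[
    [0, 0, 0],
    [0, 0, 0.2],
    [0, 0, 0.4],
    [0, 0, 0],
  ],
  twist=[
    [0, 0, 0],
    [0, 0, 0],
    [0, 0, 0],
    [0, 0, 0],
  ],
  gripper=[1, 1, 1, 1],
)

```text
time_s: 14.38
tcp_pos: [0.598, -0.3277, 0.0418]
ee_rot: [[0.997, 0.079, 0.005], [0.079, -0.997, -0.003], [0.005, 0.003, -1.0]]
wrist_force: [0.7, 0.9, -2.5]
gripper_width: 0.338
```

```bash
python3 - <<'E'
from h import *
c=snap('scene','a2s');t=snap('top','a2t')
im=[]
for c,x0,y0 in((c,320,170),(t,320,140)):
    im.append(cv2.resize(c['image'][y0:y0+100,x0:x0+100],(390,390),interpolation=cv2.INTER_CUBIC))
cv2.imwrite('pics/a2.png',np.hstack(im)); s=r.sense();print(s['gripper_width']*87,s['wrist_force'],s['tcp_pos'])
E
```

```text
29.5418211327573 [-0.24051289 -0.45403027 -2.02723832] [ 0.59596052 -0.3268804   0.03905652]
```

View pics/a2.png

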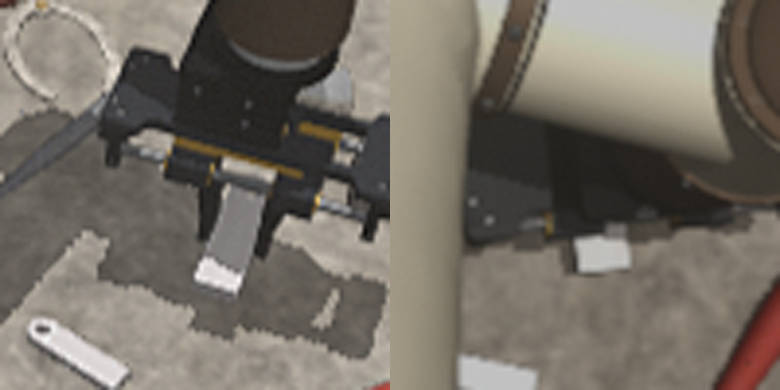

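Call:
servo_tool(
  slide=[
    [0, 0, 0.6],
    [0, 0, 0.8],
    [-0.1, 0.2, 0.9],
    [-0.15, 0.7, 0.4],
    [-0.15, 0.8, 0],
    [-0.15, 0.8, 0],
    [-0.15, 0.8, 0],
    [-0.15, 0.8, 0],
    [-0.15, 0.8, 0],
    [-0.15, 0.8, 0],
    [-0.1, 0.8, 0],
    [0, 0.4, 0],
  ],
  twist=[
    [0, 0, 0.9],
    [0, 0, 0.9],
    [0, 0, 0.9],
    [0, 0, 0.9],
    [0, 0, 0.9],
    [0, 0, 0.9],
    [0, 0, 0.93],
    [-0.11, -0.75, 0],
    [-0.11, -0.75, 0],
    [-0.12, -0.75, 0],
    [-0.12, -0.74, 0],
    [0, 0, 0],
  ],
  gripper=[1, 1, 1, 1, 1, 1, 1, 1, 1, 1, 1, 1],
)

```text
time_s: 15.98
tcp_pos: [0.5176, 0.0873, 0.199]
ee_rot: [[0.705, 0.64, 0.305], [0.683, -0.729, -0.05], [0.19, 0.243, -0.951]]
wrist_force: [0.4, 0.5, -3.3]
gripper_width: 0.341
```

```bash
cat > go.py <<'E'
from h import *
import sys
from scipy.spatial.transform import Rotation as Ro
np.set_printoptions(precision=3,suppress=True)
s=r.sense();p=s['tcp_pos'];E=s['ee_rot']
B=np.load('bed.npz');R,o=B['R'],B['o']
print('t',s['time_s'],'bed mm',R.T@(p-o)*1e3,'w',s['gripper_width']*87,'F bed',R.T@s['wrist_force'],p,s['joints'])
Tg=np.stack([R[:,1],R[:,0],-R[:,2]],1)
print('twist',np.degrees(Ro.from_matrix(Tg@E.T).as_rotvec())/6)
if len(sys.argv)>3:
    print('slide',(o+R@(np.array(sys.argv[1:4],float)/1e3)-p)/.06)
E
python3 go.py 30 84 40
```

```text
t 15.975 bed mm [ 36.534 -17.039 154.104] w 29.642454907446197 F bed [-0.905 -0.046 -3.241] [0.518 0.087 0.199] [ 33.702   5.449 -35.075  20.049 -37.84   84.367]
twist [ 0.112 -0.048 -0.254]
slide [ 1.734  1.107 -1.494]
```

Call:
servo_tool(
  slide=[
    [0.58, 0.37, 0],
    [0.58, 0.37, -0.2],
    [0.57, 0.37, -0.4],
    [0, 0, -0.5],
    [0, 0, -0.4],
    [0, 0, 0],
    [0, 0, 0],
  ],
  twist=[
    [0.11, -0.05, -0.25],
    [0, 0, 0],
    [0, 0, 0],
    [0, 0, 0],
    [0, 0, 0],
    [0, 0, 0],
    [0, 0, 0],
  ],
  gripper=[1, 1, 1, 1, 1, 1, 1],
)

```text
time_s: 16.85
tcp_pos: [0.6255, 0.1537, 0.1119]
ee_rot: [[0.722, 0.617, 0.313], [0.66, -0.75, -0.045], [0.207, 0.239, -0.949]]
wrist_force: [1.0, 0.0, -2.9]
gripper_width: 0.339
```

```bash
python3 go.py 30 84 12; python3 chk2.py p1 1
```

```text
t 16.85 bed mm [33.052 87.234 41.152] w 29.472680858568893 F bed [-0.09   0.14  -3.059] [0.626 0.154 0.112] [ 32.492  22.261 -28.292  26.258 -27.734  76.323]
twist [-0.027  0.052  0.022]
slide [ 0.079 -0.02  -0.485]
[0.6255 0.1537 0.1119] 16.85 [ 32.492   22.2609 -28.2918  26.2585 -27.7341  76.3227]
[[ 0.7223  0.6166  0.3131]
 [ 0.6597 -0.7502 -0.0447]
 [ 0.2073  0.2388 -0.9487]]
```

View pics/p1.png

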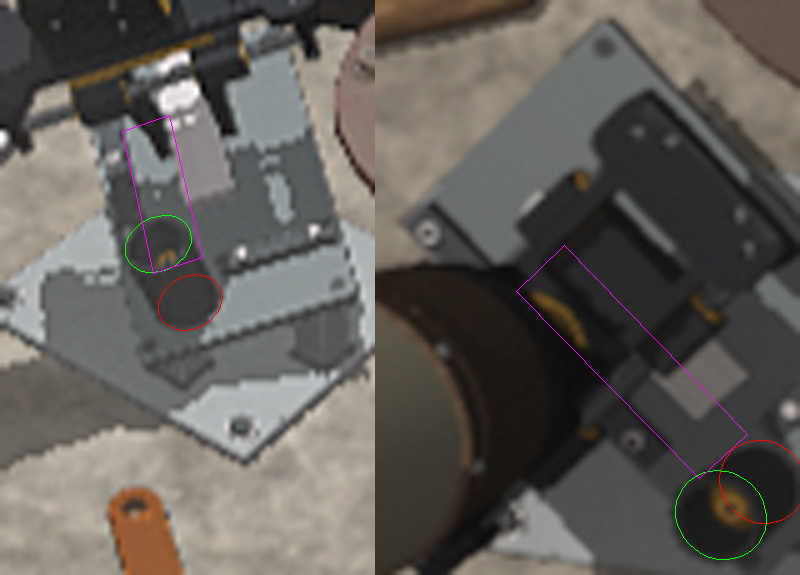

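Call:
servo_tool(
  slide=[
    [0.03, -0.01, -0.2],
    [0.05, -0.01, -0.28],
    [0, 0, 0],
    [0.015, -0.002, -0.05],
    [0, 0, 0],
  ],
  twist=[
    [0, 0, 0],
    [0, 0, 0],
    [0, 0, 0],
    [0, 0, 0],
    [0, 0, 0],
  ],
  gripper=[1, 1, 1, 1, 1],
)

```text
time_s: 17.58
tcp_pos: [0.6312, 0.1523, 0.0799]
ee_rot: [[0.722, 0.616, 0.313], [0.66, -0.75, -0.045], [0.207, 0.239, -0.949]]
wrist_force: [-0.7, 0.1, -2.6]
gripper_width: 0.341
```

```bash
python3 go.py 31 84 7
```

```text
t 17.575 bed mm [29.948 83.964  9.022] w 29.695535681811766 F bed [-1.056 -0.947 -2.226] [0.631 0.152 0.08 ] [ 31.341  24.898 -30.917  31.269 -22.78   71.791]
twist [-0.028  0.052  0.024]
slide [ 0.022 -0.014 -0.028]
```

Call:
servo_tool(
  slide=[
    [0.01, -0.002, -0.032],
    [0, 0, 0],
    [0, 0, 0],
  ],
  twist=[
    [0, 0, 0],
    [0, 0, 0],
    [0, 0, 0],
  ],
  gripper=[1, 1, 1],
)

```text
time_s: 17.95
tcp_pos: [0.6322, 0.1525, 0.0788]
ee_rot: [[0.722, 0.616, 0.314], [0.66, -0.75, -0.044], [0.209, 0.239, -0.948]]
wrist_force: [-2.3, -0.0, 4.2]
gripper_width: 0.343
```

```bash
python3 go.py 31 84 7
```

```text
t 17.95 bed mm [30.187 84.564  7.651] w 29.856914063749727 F bed [-0.439 -0.846  4.674] [0.632 0.152 0.079] [ 31.247  25.03  -31.012  31.648 -22.491  71.495]
twist [-0.033  0.065  0.02 ]
slide [ 0.005 -0.017 -0.009]
```

Call:
servo_tool(
  slide=[
    [0, 0, 0],
    [0, 0, 0],
    [0, 0, 0],
    [0, 0, 0],
    [-0.02, 0.003, 0.06],
    [-0.05, 0.007, 0.15],
    [-0.1, 0.015, 0.3],
    [-0.2, 0.03, 0.6],
    [-0.3, 0, 0.8],
    [-0.6, 0, 0.6],
    [-0.6, -0.5, 0.2],
    [-0.5, -0.7, 0],
  ],
  twist=[
    [0, 0, 0],
    [0, 0, 0],
    [0, 0, 0],
    [0, 0, 0],
    [0, 0, 0],
    [0, 0, 0],
    [0, 0, 0],
    [0, 0, 0],
    [0, 0, 0],
    [0, 0, 0],
    [0, 0, 0],
    [0, 0, 0],
  ],
  gripper=[0.5, 0.5, 0.5, 0.5, 0.5, 0.5, 0.5, 0.5, 0.5, 0.5, 0.5, 0.5],
)

```text
time_s: 19.45
tcp_pos: [0.4885, 0.0837, 0.2424]
ee_rot: [[0.72, 0.618, 0.316], [0.661, -0.749, -0.042], [0.211, 0.239, -0.948]]
wrist_force: [-0.7, -0.4, 0.3]
gripper_width: 0.502
```

Call:
servo_tool(
  slide=[
    [0, -0.8, 0],
    [0, -0.8, 0],
    [0, -0.8, 0],
    [0, -0.8, 0],
    [0, -0.8, 0],
  ],
  twist=[
    [0, 0, 0],
    [0, 0, 0],
    [0, 0, 0],
    [0, 0, 0],
    [0, 0, 0],
  ],
  gripper=[1, 1, 1, 1, 1],
)

```text
time_s: 20.08
tcp_pos: [0.489, -0.1578, 0.2413]
ee_rot: [[0.722, 0.617, 0.315], [0.66, -0.75, -0.044], [0.209, 0.239, -0.948]]
wrist_force: [0.6, 0.4, 0.3]
gripper_width: 0.044
```

```bash
python3 go.py;  python3 chk2.py p2 1
```

```text
t 20.075 bed mm [ 212.223 -191.452  191.711] w 3.8595222009368864 F bed [0.104 0.742 0.091] [ 0.489 -0.158  0.241] [  2.202   1.187 -27.894   4.749 -42.773 125.77 ]
twist [-0.03   0.066  0.016]
[ 0.489  -0.1578  0.2413] 20.075 [  2.2018   1.1865 -27.8939   4.7491 -42.773  125.7705]
[[ 0.7217  0.6167  0.3145]
 [ 0.6601 -0.7499 -0.0442]
 [ 0.2086  0.2395 -0.9482]]
```

View pics/p2.png

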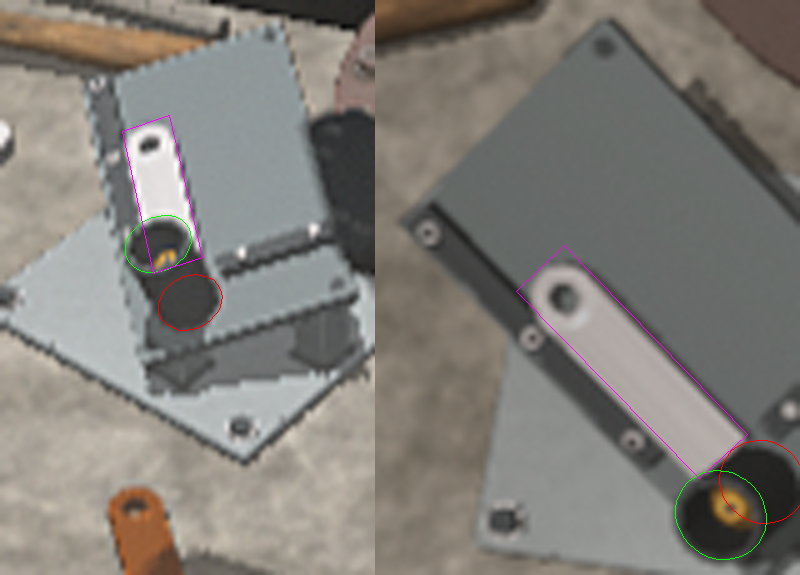

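```bash
cat > armfit.py <<'E'
from h import *
import sys
np.set_printoptions(precision=2,suppress=True)
B=np.load('bed.npz');R,o=B['R'],B['o']
def onbed(c,uv,z):
    C,d=ray(c,uv);a=R.T@(C-o);b=R.T@d;return (a+b*(z/1e3-a[2])/b[2])*1e3
tag=sys.argv[1]
for n,(x0,y0,x1,y1) in(('top',(195,155,250,210)),('scene',(210,140,235,182))):
    c=load(tag+n);g=cv2.cvtColor(c['image'],cv2.COLOR_BGR2GRAY).astype(np.float32)
    if n=='top': x0,y0,x1,y1=190,155,250,210
    # unwarp: sample the bed z=12 plane, then find sub-pixel edges along bed x
    xs=np.arange(-32,40,.5);ys=np.arange(10,150,1.)
    M=np.array([[proj(c,R@(np.array([x,y,12])/1e3)+o) for x in xs] for y in ys],np.float32)
    W=cv2.remap(g,M[...,0],M[...,1],cv2.INTER_LINEAR)
    bright=np.percentile(W[50:90],92);dark=np.median(W[50:90,-20:]);th=(bright+dark)/2
    L=[];Rr=[]
    for j,y in enumerate(ys):
        if not 45<y<108: continue
        m=np.nonzero(W[j,20:120]>th)[0]
        if len(m): L.append((y,xs[20+m[0]]));Rr.append((y,xs[20+m[-1]]))
    for nm,A in(('low-x',L),('high-x',Rr)):
        A=np.array(A);k=np.polyfit(A[:,0],A[:,1],1);print(n,nm,'slope deg',np.degrees(np.arctan(k[0])),'x at y=74',np.polyval(k,74),'sd',np.std(A[:,1]-np.polyval(k,A[:,0])))
    j=np.nonzero(np.median(W[:,(xs>-8)&(xs<8)],1)>th)[0];print(n,'y range',ys[j[0]],ys[j[-1]],'th',th)
    # rail edge reference at z=10: print hole
    cv2.imwrite(f'pics/{tag}_{n}_w.png',cv2.resize(W.astype(np.uint8),None,fx=4,fy=4)[::-1])
E
python3 armfit.py p2
python3 - <<'E'
import cv2,numpy as np
a=cv2.imread('pics/p2_top_w.png');b=cv2.imread('pics/p2_scene_w.png');print(a.shape)
cv2.imwrite('pics/p2w.png',np.hstack([a,b]))
E
```

```text
top low-x slope deg 0.19117278872461627 x at y=74 -16.48414796907658 sd 0.756612350830693
top high-x slope deg -0.24094932821597015 x at y=74 11.849223137166028 sd 0.22128463711578397
top y range 19.0 126.0 th 138.20312
scene low-x slope deg -15.384265669264016 x at y=74 -10.545994812520465 sd 5.802728931095977
scene high-x slope deg 0.14283877063169548 x at y=74 13.251831986099576 sd 0.6123403497970311
scene y range 56.0 126.0 th 189.7757
(560, 576, 3)
```

View pics/p2w.png

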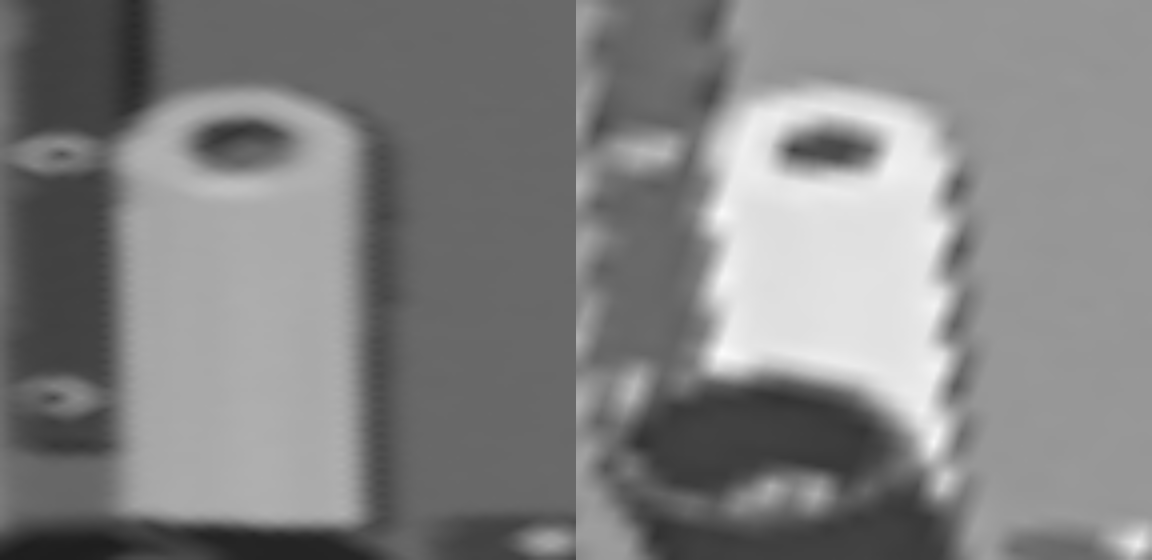

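```bash
python3 chk2.py p3 >/dev/null; python3 armfit.py p3|grep top; python3 - <<'E'
from h import *
t=load('p3top')['image'];s=load('p3scene')['image']
a=t[185:225,215:260];b=s[160:195,205:245]
f=lambda i:cv2.resize(np.clip(i.astype(float)*1.6,0,255).astype(np.uint8),(390,350),interpolation=cv2.INTER_CUBIC)
cv2.imwrite('pics/p3j.png',np.hstack([f(a),f(b)]))
print(np.abs(t.astype(int)-load('p2top')['image'])[150:240,180:270].max())
E
```

```text
top low-x slope deg 0.19045138729864683 x at y=74 -16.476051975523163 sd 0.7589901909129703
top high-x slope deg -0.19189419008997144 x at y=74 11.863211704565487 sd 0.21889851541201483
top y range 19.0 126.0 th 138.36719
3
```

View pics/p3j.png

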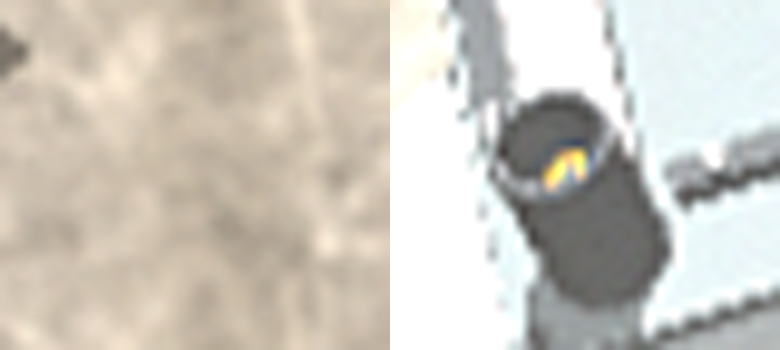

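```bash
python3 - <<'E'
from h import *
t=load('p3top')['image']
cv2.imwrite('pics/p3k.png',cv2.resize(np.clip(t[180:225,140:190].astype(float)*1.7,0,255).astype(np.uint8),None,fx=12,fy=12,interpolation=cv2.INTER_NEAREST))
E
```

```text
(no output)
```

View pics/p3k.png

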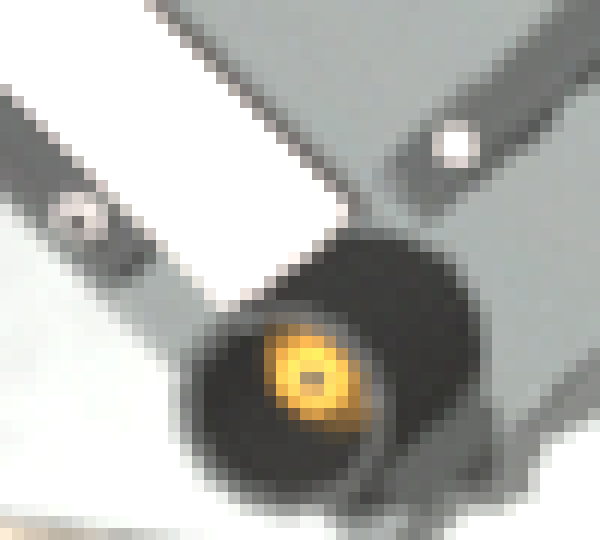

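The arm's square end meets the boss at about (164,203) in the full image with no gap, and its long edge lies along the rail. Nothing moved between two pictures taken about 0.1 s apart, and the robot is clear.

```bash
python3 - <<'E'
from h import *
print(r.finish_job(), r.sense()['time_s'])
E
```

```text
the job is handed in; nothing more can be done
the job is handed in; nothing more can be done
```

The jig is loaded and the job is handed in, at about 20 s on the robot's clock. I pushed the boss onto the spigot first. Then I set the larger bright arm on the bed uphill of the rail and let it slide down until the rail and the boss stopped it.

**What the last checks showed:**
- **Boss:** its rim lies within about 1 px of the predicted seated position in both views. I pressed it home with about 20 N along the spigot.
- **Arm:** it is parallel to the rail within about 0.2°, its square end meets the boss with no visible gap, and its drilled end points away. I did not push it afterwards because it did not look askew.
- **At rest:** pictures taken about 0.1 s apart showed no movement in the jig, and the gripper was well clear. I moved none of the tools on purpose.

**What disagreed:**
- **Bed height:** the boss touched down 2.6 mm higher than my camera-fitted bed predicted, and the arm about 4 mm higher.
- **Arm position:** the top view put the arm about 2 mm past the rail, which it cannot be. I put both down to errors in the bed fit and the camera calibration, so a boss sitting up to about 2 mm high could not be ruled out from the pictures alone.
- **Gripper reading:** the gripper read 35 mm on the 38 mm boss, though its outline matched a centred grasp in the scene view.

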